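Index the bender wheel and start its clamp screw

TASK

On the blue tube bender, turn the grooved wheel by its upright peg until the wheel's nose faces the pointed block on the bed. Then turn the crank of the clamp screw beside it backward (counter-clockwise seen from above) until you feel the screw drop at the thread start, stop there, and turn it forward (clockwise) one full turn from where it dropped. Finish still gripping the crank's black sleeve, holding the started screw steady, with the wheel left on its mark and the things around the bender left alone.

Things in the scene. Friction and masses are not known exactly. Their poses are not given: they have to be found in the camera images.
- peg (a point): upright round steel peg on the grooved aluminium wheel, diameter 16 mm, standing 90 mm above the wheel's top face, 60 mm from the wheel's axis; the point is on the peg's centre line, 22 mm below its top and 130 mm above the table. Peg and nose lie on the same radius of the wheel.
- former_centre (a point): point on the vertical axis of the grooved wheel (radius 80 mm, top face 62 mm above the table), 130 mm above the table. It is fixed to the bed; its x and y axes are those of the bed (the blue plate 220 mm along x, 370 mm along y, 30 mm thick): the pointed block lies along +x from the wheel's axis and the screw 170 mm along -y.
- mark (a point): tip of the pointed steel block fixed on the bed beside the wheel's rim, 92 mm from the wheel's axis, 58 mm above the table: the wheel's nose must face it.
- former (a joint): turn of the wheel about its vertical axis, counter-clockwise from above positive; 0 when nose and peg lie in line with the pointed block; dry friction about 0.15 N m, it stays where it is left.
- screw_axis (a point): point on the vertical axis of the clamp screw, 138 mm above the table; fixed to the bed, with the bed's axes. The screw turns in a dark round boss (radius 30 mm, top 78 mm above the table) with a flat crank arm above it.
- crank_sleeve: black round sleeve on the crank's end, diameter 18 mm, height 32 mm, upright, 50 mm from the screw's axis; origin at its centre, 138 mm above the table at the start. It spins freely on a thin steel spindle (top 41 mm above the origin) and can slide 22 mm up it, so a gripper of constant orientation and height can lead it around the circle while the screw drops and sinks. Crank arm's top: 24 mm below the origin.
- screw (a joint): turn of the screw and crank, counter-clockwise from above (backward) positive, counted through full turns; at 0 the crank points along the bed's +x. Right-hand thread, lead 8 mm per turn. Where the thread starts is not shown: the drop comes within 2/3 turn backward from the beginning. Turning takes less than 0.3 N m; pressed down with over 20 N the thread may strip.
- screw_lift (a joint): height of the screw and crank arm in m, up positive. At first about 0: the screw's end rides on the level lip of the boss. Turned backward it drops at the thread start, by 8 mm, to about -0.008 (turned back over 0.7 rad further it climbs again); forward from there it sinks into the thread 8 mm more in one turn, to about -0.016. Weight and a spring press it down with about 7 N.
- jar: clear jar with blue cap standing beside the bed, radius 30 mm, height 95 mm, origin at the centre of its underside; bystander
- spanner: steel spanner 170 mm long lying beside the bed on the wheel's side, origin near its middle; bystander
- block: aluminium block 60 x 45 x 50 mm with a hole, standing beyond the bed, origin at the centre of its underside; bystander

How it is judged:
On the way, in this order (a step that is already met when the one before it is completed fails the run):
1. the wheel's nose faces the pointed block (within 0.1 rad), the peg released (value of joint former between -0.1 and 0.1 rad and distance between the grasp point and peg above 0.04 m), for 0.2 s.
2. the screw, turned backward, has dropped at the thread start (value of joint screw between 0.55 and 2.2 rad and value of joint screw_lift below -0.005 m), for 0.1 s.
At the end, for the whole second after the job is handed in: Wheel within 0.1 rad of the mark; screw at rest one turn (within 0.8 rad) forward of where it dropped and 13.5 to 18.5 mm below its highest point; fingers grip the crank sleeve with over 2 N, grasp point within 30 mm of its centre (value of joint former between -0.1 and 0.1 rad and value of joint screw between -6.383 and -4.783 rad and value of joint screw_lift between -0.0185 and -0.0135 m and velocity of joint screw between -0.1 and 0.1 rad/s and contact force between the fingers and crank_sleeve above 2 N and distance between the grasp point and crank_sleeve below 0.03 m); the arm keeps its last pose, push and grip.
It fails at once if a bystander is moved more than 20 mm (distance of any of jar, spanner, block from where it was at the start of the episode above 0.02 m).
It also fails if it takes over 54 s, if anything falls off the work surface, if the arm or the gripper's body presses on something with over 40 N, if the wrist force passes 120 N, or if a joint passes its speed limit or range.

ROBOT

A 7-joint arm with a two-finger parallel gripper is mounted at the origin on the work surface. World frame = base frame: x ahead of the robot, y to its left, z up, the work surface at z = 0. Lengths are in m, angles in rad, forces in N, time in s.
With the tool pointing down it reaches from about 0.4 to 0.85 m from the base axis. Payload 10.4 kg.
Tool frame: the origin (TCP) lies where the fingers leave the gripper's body, on its centre line; the fingertips stand 73 mm ahead of it and the grasp point (between the pads) lies 54 mm ahead of it; z points along the fingers, y is the line along which they close (so a half turn about z gives the same grasp; the last joint's range is limited). The gripper opens to 85 mm and grips with 20 to 120 N. Pads are 22 mm wide; open, the fingers measure 114 mm over their backs; the gripper's body (76 mm by 85 mm) begins 54 mm behind the grasp point. The pads swing forward as they close: fully open they stand 13 mm farther back than shut.
Start: joints at [1.085, 0.332, -0.065, 1.46, 0.022, 1.35, -0.088], TCP at [0.279, -0.559, 0.304] pointing down, gripper open.
Joint ranges: [-2.6, 2.6], [-0.5, 2.12], [-1.47, 1.34], [0.16, 2.42], [-1.27, 4.41], [0.06, 2.06], [-2.6, 2.6]. Speed limits (rad/s): [2.22, 2.22, 2.79, 2.79, 3.14, 3.14, 3.14].

INTERFACE

Orientations are given as a unit quaternion [x, y, z, w].
In Python, from workcell import manip, camera gives the robot as it stands. The module is installed in compiled form; this text tells all that it offers.
- The arm moves only by the shell command python3 -m creep 'ROWS' [OPENING] [FORCE]. ROWS is JSON, a list of rows, each a list of 2 entries, a list of its own where there are three numbers: the shift along the tool's x, y, z in mm, then the turn about the tool's z in rad. In form: [[[tx, ty, tz], twist], ...]. A call has 1 to 5 rows; each row is the pose to reach, as a shift and turn from the pose commanded when the call began, along the tool's axes at that moment; what a row does not reach only later rows make up. A row lasts 1/12 s, in which the tool goes at most 41.7 mm and 7.16 degrees, less where a joint would pass 70% of its speed; a pose out of reach is approached as far as the arm can. A call with a gripper value outside its range is refused whole. OPENING is the opening, from 0 (shut) to 1 (fully open), set as the call begins (- or left out, the last holds). The fingers move at their own pace and stop on an object; FORCE is the grip in N (left out, the last holds). Time passes only in rows, so rows that repeat a pose let the fingers close. It gives the time, the measured TCP pose, the force, the opening and the grip force at its end, in the units of the state.
- manip.get_obs(): the state, without advancing time (a new reading comes with each control period).
- camera(name): name is "side" or "top" or "wrist"; returns a dict with "pixels" (400x640x3 uint8, red, green, blue), "z_map" (400x640 float32, m along the optical axis (not along the pixel's ray), 0 where there is no reading), "fx", "fy", "cx", "cy" (pixels), "extrinsics" (4x4, takes a point from world to camera coordinates). Camera axes: x right, y down, z forward; pixel columns grow to the right and rows downward; lengths in m; the calibration is good to about 2 mm. The wrist camera is an equidistant fisheye: a pixel r from the principal point sees the ray r / f radians off the axis. A picture is of the moment at which its call begins.
- manip.hand_in(): hands the job in; it is judged then, once.
The state is a dict: "clock": time; "joint_pos": joint angles; "joint_velocities": joint speeds; "tau": joint torques, N m; "position": TCP position; "ee_rot": TCP orientation; "ft_force": force on the tool from outside, world axes, zero at the start; "torque": the same for the moment, N m; "grip_width": opening from 0.0 (shut) to 1.0 (fully open); "grasp_force": force on a finger pad.
Only numpy, scipy, OpenCV 4.12 (cv2) and the standard library are available. Lean on these libraries where they do the work, as an engineer would, in place of code of your own. Each camera call takes 0.05 s, during which the arm holds its last target. There are 200 camera calls.

## Working session

There is one attempt and no reset: what is moved stays moved. The work goes in short steps, Python scripts to look and compute and a shell command to move; the robot and the scene stay as the last step left them, time stands still between calls to the robot, and variables do not carry over. Pictures are saved under pics/ and viewed, at most 10 in all, crops included, and the job is handed in when it is done.

```bash
mkdir -p pics; cat > h.py <<'E'
import numpy as np, cv2
from workcell import manip, camera
from scipy.spatial.transform import Rotation as R
def world(c,u,v,plane_z=None):
    E=np.array(c["extrinsics"]); Ri=E[:3,:3].T; o=-Ri@E[:3,3]
    d=Ri@np.array([(u-c["cx"])/c["fx"],(v-c["cy"])/c["fy"],1.])
    if plane_z is None: return o+d*c["z_map"][int(round(v)),int(round(u))]
    return o+d*(plane_z-o[2])/d[2]
def cloud(c):
    E=np.array(c["extrinsics"]); h,w=c["z_map"].shape
    u,v=np.meshgrid(np.arange(w),np.arange(h)); z=c["z_map"]
    P=np.stack([(u-c["cx"])/c["fx"]*z,(v-c["cy"])/c["fy"]*z,z],-1)
    return (P-E[:3,3])@E[:3,:3]
def save(c,n): cv2.imwrite(f"pics/{n}.png",c["pixels"][:,:,::-1])
E
python3 - <<'E'
from h import *
import pickle
D={n:camera(n) for n in("top","side")}
pickle.dump(D,open("d.pkl","wb"))
cv2.imwrite("pics/a.png",cv2.resize(np.vstack([D["top"]["pixels"],D["side"]["pixels"]])[:,:,::-1],(480,600)))
save(D["top"],"top");save(D["side"],"side")
o=manip.get_obs();print(o)
for n in D: print(n,D[n]["extrinsics"],D[n]["fx"],D[n]["cx"],D[n]["cy"])
E
```

```text
{'clock': 0.1, 'joint_pos': array([ 1.0854313 ,  0.33278614, -0.06469547,  1.46086425,  0.02158723,
        1.34989679, -0.08849811]), 'joint_velocities': array([-0.002407  , -0.00207598,  0.00072502, -0.00389925,  0.00071459,
        0.0002376 , -0.00058215]), 'tau': array([ 1.09821474e-03, -6.26744628e+01,  4.88433614e-02, -3.92428350e+01,
        1.62894989e-02,  6.98871212e-03,  7.05012667e-05]), 'position': array([ 0.27890642, -0.55904194,  0.30320619]), 'ee_rot': array([ 9.73348466e-01,  2.29330258e-01, -1.67067803e-04, -6.07301368e-04]), 'ft_force': array([ 0.63410912,  1.1022259 , -1.02278002]), 'torque': array([ 0.02724105, -0.03072646, -0.0015237 ]), 'grasp_force': 0.0, 'grip_width': 1.0020698563334638}
top [[ 2.32591612e-02 -9.99476444e-01  2.24910941e-02 -1.02378215e-03]
 [-9.82815011e-01 -2.69806949e-02 -1.82610780e-01  6.44306340e-01]
 [ 1.83121998e-01 -1.78572113e-02 -9.82928000e-01  1.05410658e+00]
 [ 0.00000000e+00  0.00000000e+00  0.00000000e+00  1.00000000e+00]] 442.10591599843065 316.85371790319755 198.89756205150744
side [[ 0.99402181 -0.1084482  -0.01263413 -0.59635161]
 [-0.09141372 -0.76339247 -0.63943371  0.14279312]
 [ 0.05970063  0.63676599 -0.76874242  1.10178139]
 [ 0.          0.          0.          1.        ]] 396.01682912129763 318.1791668464898 204.78016461054904
```

View pics/top.png

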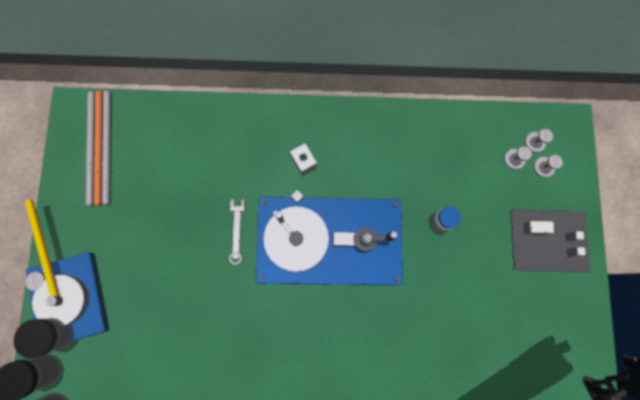

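View pics/side.png

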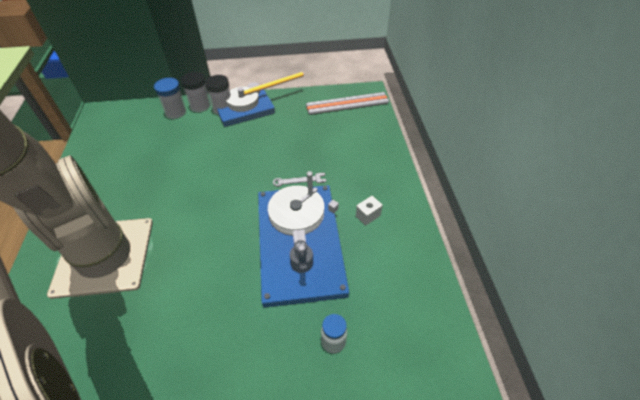

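The top view shows the bed spanning about (256–403, 197–284), the wheel centre near (296,238), the mark tip near (297,197) and the peg around (278,215). The screw boss is at about (366,239), with the sleeve near (392,236), and the jar is at (447,218).

```bash
python3 - <<'E'
from h import *
import pickle
D=pickle.load(open("d.pkl","rb"))
c=D["top"]; hsv=cv2.cvtColor(c["pixels"],cv2.COLOR_RGB2HSV)
m=cv2.inRange(hsv,(100,100,60),(125,255,255)); m[:,:245]=0;m[:,415:]=0;m[:190]=0;m[295:]=0
pts=np.argwhere(m)[:,::-1].astype(np.float32)
W=np.array([world(c,u,v,.03)[:2] for u,v in pts],np.float32)
print("bed",cv2.minAreaRect(W), cv2.boxPoints(cv2.minAreaRect(W)))
P=cloud(c); 
# wheel top: white pixels
w=cv2.inRange(hsv,(0,0,170),(180,50,255)); w[:,:258]=0;w[:,332:]=0;w[:203]=0;w[275:]=0
pt=np.argwhere(w)[:,::-1]; W=np.array([world(c,u,v,.062)[:2] for u,v in pt],np.float32)
print("wheel",cv2.minEnclosingCircle(W))
for n in D:
  Q=cloud(D[n]).reshape(-1,3); px=D[n]["pixels"].reshape(-1,3)
  s=(Q[:,2]>.1)&(Q[:,0]>.25)&(Q[:,0]<.75)&(Q[:,1]>-.25)&(Q[:,1]<.3)&(Q[:,2]<.2)&(D[n]["z_map"].ravel()>0)
  q=Q[s]; 
  for yy in (q[:,1]>-.05,q[:,1]<=-.05):
    print(n); i=np.argsort(q[yy][:,2]); print(np.round(np.c_[q[yy],px[s][yy]][i][::max(1,yy.sum()//25)],3))
big=[cv2.resize(D["top"]["pixels"][180:290,250:410],(800,550),interpolation=cv2.INTER_CUBIC)]
cv2.imwrite("pics/topc.png",big[0][:,:,::-1])
cv2.imwrite("pics/sidec.png",cv2.resize(D["side"]["pixels"][165:305,250:390],(600,600),interpolation=cv2.INTER_CUBIC)[:,:,::-1])
E
```

```text
bed ((0.5443586707115173, -0.019713744521141052), (0.21915921568870544, 0.3689034581184387), 0.7006999254226685) [[ 0.4325316   0.16338411]
 [ 0.43704295 -0.20549175]
 [ 0.65618575 -0.2028116 ]
 [ 0.6516744   0.16606426]]
wheel ((0.5449146628379822, 0.06827501207590103), 0.08268457651138306)
top
[[5.83e-01 1.08e-01 1.00e-01 1.22e+02 1.22e+02 1.27e+02]
 [5.87e-01 9.80e-02 1.05e-01 9.60e+01 9.70e+01 1.01e+02]
 [5.84e-01 1.10e-01 1.08e-01 1.47e+02 1.47e+02 1.52e+02]
 [5.90e-01 9.80e-02 1.16e-01 1.42e+02 1.42e+02 1.47e+02]
 [5.83e-01 1.02e-01 1.19e-01 6.70e+01 7.00e+01 7.40e+01]
 [5.85e-01 1.00e-01 1.20e-01 7.80e+01 8.00e+01 8.40e+01]
 [5.85e-01 9.90e-02 1.33e-01 1.07e+02 1.08e+02 1.13e+02]
 [5.82e-01 1.06e-01 1.38e-01 1.18e+02 1.18e+02 1.22e+02]
 [5.84e-01 1.01e-01 1.41e-01 1.35e+02 1.35e+02 1.40e+02]
 [5.86e-01 9.90e-02 1.42e-01 1.43e+02 1.44e+02 1.50e+02]
 [5.92e-01 9.80e-02 1.48e-01 1.96e+02 1.94e+02 2.01e+02]
 [5.92e-01 1.01e-01 1.49e-01 1.99e+02 1.97e+02 2.05e+02]
 [5.92e-01 1.12e-01 1.49e-01 1.90e+02 1.90e+02 1.99e+02]
 [5.83e-01 1.03e-01 1.50e-01 1.54e+02 1.54e+02 1.60e+02]
 [5.8
[... 5165 characters left out ...]
0e+01]
 [ 5.48e-01 -1.61e-01  1.31e-01  3.70e+01  4.90e+01  5.80e+01]
 [ 5.44e-01 -1.61e-01  1.36e-01  3.80e+01  5.10e+01  5.80e+01]
 [ 5.46e-01 -1.62e-01  1.41e-01  4.20e+01  5.20e+01  5.80e+01]
 [ 5.54e-01 -1.59e-01  1.48e-01  6.30e+01  6.90e+01  7.50e+01]
 [ 5.49e-01 -1.58e-01  1.51e-01  6.20e+01  7.20e+01  7.50e+01]
 [ 5.49e-01 -1.56e-01  1.53e-01  6.90e+01  7.50e+01  8.10e+01]
 [ 5.54e-01 -1.58e-01  1.54e-01  6.00e+01  6.80e+01  7.20e+01]
 [ 5.50e-01 -1.55e-01  1.64e-01  8.30e+01  8.70e+01  9.20e+01]
 [ 5.48e-01 -1.60e-01  1.76e-01  1.25e+02  1.28e+02  1.33e+02]
 [ 5.46e-01 -1.58e-01  1.78e-01  1.85e+02  1.83e+02  1.88e+02]
 [ 5.53e-01 -1.52e-01  1.79e-01  1.50e+02  1.51e+02  1.55e+02]]
```

View pics/topc.png

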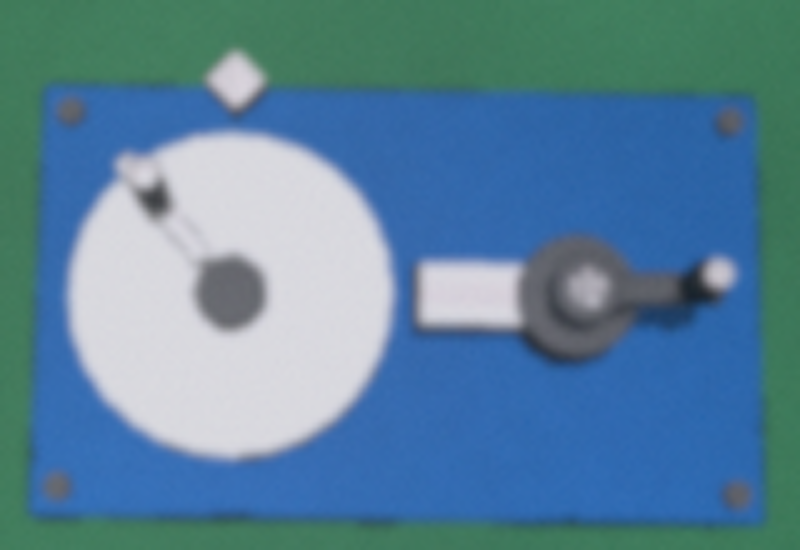

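View pics/sidec.png

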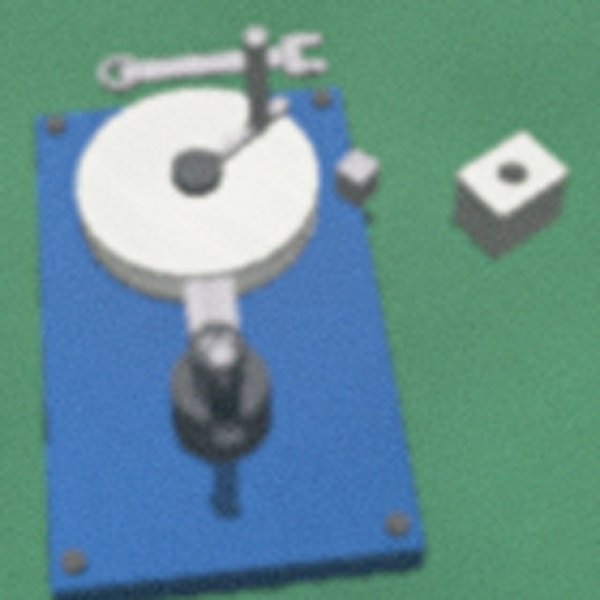

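The crops show the wheel hub at (230,292) and the mark's inner corner at (236,112). The peg leans out to the upper left, top at about (130,165), and the crank points along world -y to a sleeve top at (718,272).

```bash
cat >> h.py <<'E'
def go(p,o=None):
    "shift in tool axes (mm) to bring the grasp point to world p"
    o=o or manip.get_obs(); M=R.from_quat(o["ee_rot"]).as_matrix()
    g=o["position"]+M@[0,0,.054]
    return np.round(M.T@(np.array(p)-g)*1000,1), np.round(g,4), np.round(M,3).tolist()
E
python3 - <<'E'
from h import *
import pickle
D=pickle.load(open("d.pkl","rb")); c=D["top"]
for u,v,z in((230,292,.065),(236,112,.058),(231,295,.062)): print(world(c,250+u/5-.5,180+v/5-.5,z))
s=D["side"];k=600/140
for u,v,z in((198,183,.062),(197,170,.07),(345,180,.058)): print("s",world(s,250+u/k-.5,165+v/k-.5,z))
print(go([.5885,.106,.24])); print(manip.get_obs()["clock"])
E
```

```text
[0.54397109 0.06570694 0.065     ]
[0.63530381 0.06579496 0.058     ]
[0.54278798 0.06525034 0.062     ]
s [0.54312191 0.06107285 0.062     ]
s [0.54324163 0.06564317 0.07      ]
s [0.64066332 0.05531918 0.058     ]
(array([ 573.9, -456.8,    9.8]), array([ 0.2789, -0.559 ,  0.2492]), [[0.895, 0.446, -0.001], [0.446, -0.895, 0.001], [-0.0, -0.001, -1.0]])
0.1
```

```bash
for i in 1 2 3; do python3 -m creep '[[[36,-28.5,0],0],[[72,-57,0],0],[[108,-85.5,0],0],[[143,-114,0],0],[[143,-114,0],0]]' 1 30; done | tail -c 600
python3 - <<'E'
from h import *
print(go([.5885,.105,.24])); print(manip.get_obs()["clock"],manip.get_obs()["joint_pos"])
E
```

```text
clock: 0.52
position: [0.359, -0.388, 0.3039]
ee_rot: [0.973, 0.232, 0.001, -0.001]
ft_force: [0.7, 0.4, 0.7]
grip_width: 1.001
grasp_force: 0.0
clock: 0.93
position: [0.4352, -0.2217, 0.304]
ee_rot: [0.973, 0.232, 0.0, -0.0]
ft_force: [1.1, 0.6, -0.1]
grip_width: 1.0
grasp_force: 0.0
clock: 1.35
position: [0.5115, -0.0556, 0.3039]
ee_rot: [0.973, 0.232, 0.001, -0.001]
ft_force: [0.6, 0.9, -0.6]
grip_width: 1.0
grasp_force: 0.0
(array([ 141.2, -108.3,   10.3]), array([ 0.5115, -0.0555,  0.2499]), [[0.892, 0.452, 0.001], [0.452, -0.892, 0.002], [0.002, -0.001, -1.0]])
1.35 [ 0.49880959  0.12331984 -0.51373683  1.72701979  0.06060059  1.30676855
 -1.12926451]
```

```bash
python3 -m creep '[[[36,-27,0],0],[[72,-54,0],0],[[108,-81,0],0],[[141,-108,0],0],[[141,-108,0],0]]' 1 30;  python3 -m creep '[[[0,0,0],0],[[0,0,20],0],[[0,0,40],0],[[0,0,60],0],[[0,0,60],0]]'
python3 - <<'E'
from h import *
print(go([.5885,.105,.13])); print(manip.get_obs()["clock"],manip.get_obs()["joint_pos"])
save(camera("wrist"),"w1")
E
```

```text
clock: 1.77
position: [0.5886, 0.1049, 0.3033]
ee_rot: [0.973, 0.233, 0.0, -0.002]
ft_force: [-0.5, 0.9, -0.1]
grip_width: 1.001
grasp_force: 0.0
clock: 2.18
position: [0.5865, 0.0961, 0.2398]
ee_rot: [0.973, 0.229, -0.003, 0.0]
ft_force: [-0.7, -0.2, -0.2]
grip_width: 0.998
grasp_force: 0.0
(array([ 6.5, -7. , 55.7]), array([0.5861, 0.096 , 0.1858]), [[0.895, 0.445, -0.006], [0.445, -0.895, -0.002], [-0.006, -0.001, -1.0]])
2.1833 [ 0.23582436  0.37211889 -0.5908194   1.59963775  0.21523383  1.24222661
 -1.5035673 ]
```

View pics/w1.png

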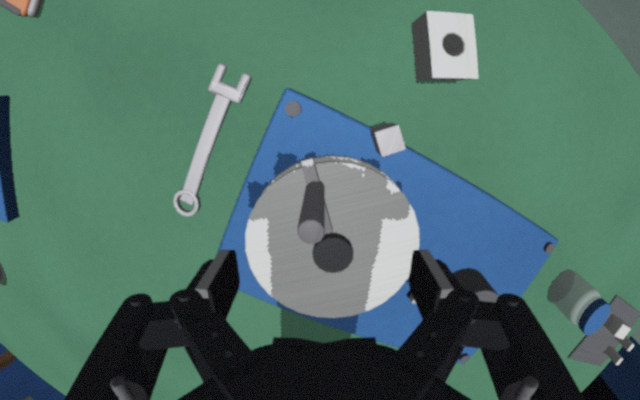

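The wrist view shows the peg top at (312,232), between the open fingers whose pads are near columns 222 and 428. The tool drifted about 9 mm during the descent, so I'll correct that while lowering and then close.

```bash
python3 -m creep '[[[6,-7,10],0],[[6,-7,28],0],[[6,-7,42],0],[[6,-7,56],0],[[6,-7,56],0]]'; python3 - <<'E'
from h import *
print(go([.5885,.105,.13]))
E
```

```text
clock: 2.65
position: [0.5898, 0.107, 0.1861]
ee_rot: [0.973, 0.229, -0.001, -0.0]
ft_force: [-1.1, -0.6, -0.2]
grip_width: 1.0
grasp_force: 0.0
(array([-1.9,  1.2,  2.1]), array([0.5897, 0.107 , 0.1321]), [[0.895, 0.447, -0.002], [0.447, -0.895, -0.0], [-0.002, -0.001, -1.0]])
```

```bash
python3 -m creep '[[[-2,1,2],0],[[-2,1,2],0],[[-2,1,2],0],[[-2,1,2],0],[[-2,1,2],0]]' 0 30;python3 -m creep '[[[0,0,0],0],[[0,0,0],0],[[0,0,0],0],[[0,0,0],0]]'; python3 - <<'E'
from h import *
o=manip.get_obs();g=go([.6035,.0662,.13]);print(g)
for a in (30,20,10,5,0): 
  t=np.radians(a+.7); print(a,go([.5435+.06*np.cos(t),.0655+.06*np.sin(t),.13])[0])
E
```

```text
clock: 3.07
position: [0.5894, 0.1051, 0.1867]
ee_rot: [0.973, 0.229, 0.001, 0.0]
ft_force: [-0.1, 0.1, -0.0]
grip_width: 0.301
grasp_force: 0.0
clock: 3.4
position: [0.5894, 0.1053, 0.1866]
ee_rot: [0.973, 0.229, 0.001, -0.0]
ft_force: [-1.6, 0.3, 4.8]
grip_width: 0.179
grasp_force: 29.4
(array([-4.9, 41.3,  2.6]), array([0.5894, 0.1053, 0.1326]), [[0.895, 0.447, 0.001], [0.447, -0.895, 0.0], [0.001, 0.0, -1.0]])
30 [ 1.  10.8  2.6]
20 [ 0.8 21.2  2.6]
10 [-1.1 31.5  2.6]
5 [-2.8 36.5  2.6]
0 [-4.9 41.3  2.6]
```

```bash
python3 -m creep '[[[0.7,5,0],0],[[1,11,0],0],[[1,16,0],0],[[1,21,0],0],[[0.5,26,0],0]]'; python3 -m creep '[[[-1.5,5,0],0],[[-3,10,0],0],[[-5,15,0],0],[[-5,15,0],0],[[-5,15,0],0]]';  python3 - <<'E'
from h import *
print(go([.6035,.0662,.13]))
E
```

```text
clock: 3.82
position: [0.6018, 0.0856, 0.1866]
ee_rot: [0.973, 0.231, 0.002, -0.002]
ft_force: [-5.5, 5.9, 5.5]
grip_width: 0.177
grasp_force: 30.5
clock: 4.23
position: [0.6039, 0.0676, 0.1866]
ee_rot: [0.973, 0.23, 0.001, -0.001]
ft_force: [1.7, 4.6, 3.3]
grip_width: 0.176
grasp_force: 30.1
(array([-1.2,  1.1,  2.6]), array([0.604 , 0.0677, 0.1326]), [[0.895, 0.447, 0.002], [0.447, -0.895, 0.002], [0.003, -0.001, -1.0]])
```

```bash
python3 -m creep '[[[-0.5,1.5,0],0],[[-0.5,1.5,0],0],[[-0.5,1.5,0],0],[[-0.5,1.5,0],0]]'; python3 -m creep '[[[0,0,0],0],[[0,0,0],0],[[0,0,0],0],[[0,0,0],0],[[0,0,0],0]]' 1 30;python3 -m creep '[[[0,0,-20],0],[[0,0,-45],0],[[0,0,-75],0],[[0,0,-100],0],[[0,0,-100],0]]'; python3 -m creep '[[[-40,0,0],0],[[-80,0,0],0],[[-120,0,0],0],[[-120,0,0],0]]'
python3 - <<'E'
from h import *
import pickle
D={n:camera(n) for n in("top","side")}
pickle.dump(D,open("d2.pkl","wb"))
for n in D:
  c=D[n]; Q=cloud(c).reshape(-1,3)
  q=Q[(Q[:,2]>.135)&(Q[:,2]<.165)&(abs(Q[:,0]-.59)<.06)&(abs(Q[:,1]-.08)<.06)]
  print(n,len(q),q.mean(0) if len(q) else 0,(q.min(0),q.max(0)) if len(q) else 0)
a=cv2.resize(D["top"]["pixels"][180:290,250:410],(800,550),interpolation=cv2.INTER_CUBIC)
cv2.imwrite("pics/topc2.png",a[:,:,::-1])
E
```

```text
clock: 4.57
position: [0.6041, 0.0668, 0.1866]
ee_rot: [0.973, 0.23, 0.001, -0.001]
ft_force: [1.8, 6.8, 3.2]
grip_width: 0.18
grasp_force: 30.1
clock: 4.98
position: [0.6035, 0.0644, 0.1857]
ee_rot: [0.973, 0.229, -0.0, 0.0]
ft_force: [0.8, -0.8, -0.1]
grip_width: 0.87
grasp_force: 0.0
clock: 5.4
position: [0.6052, 0.0653, 0.2915]
ee_rot: [0.973, 0.229, 0.004, 0.001]
ft_force: [-1.2, 0.7, 1.2]
grip_width: 1.0
grasp_force: 0.0
clock: 5.73
position: [0.4908, 0.0076, 0.2844]
ee_rot: [0.974, 0.227, -0.003, 0.001]
ft_force: [2.2, 0.4, -0.4]
grip_width: 1.0
grasp_force: 0.0
top 21 [0.60710243 0.06638627 0.15158111] (array([0.60394523, 0.05979804, 0.14658238]), array([0.61154257, 0.07345837, 0.15421371]))
side 44 [0.60382986 0.06305802 0.14644134] (array([0.59688281, 0.05764366, 0.13570052]), array([0.6111189 , 0.07273951, 0.1539214 ]))
```

View pics/topc2.png

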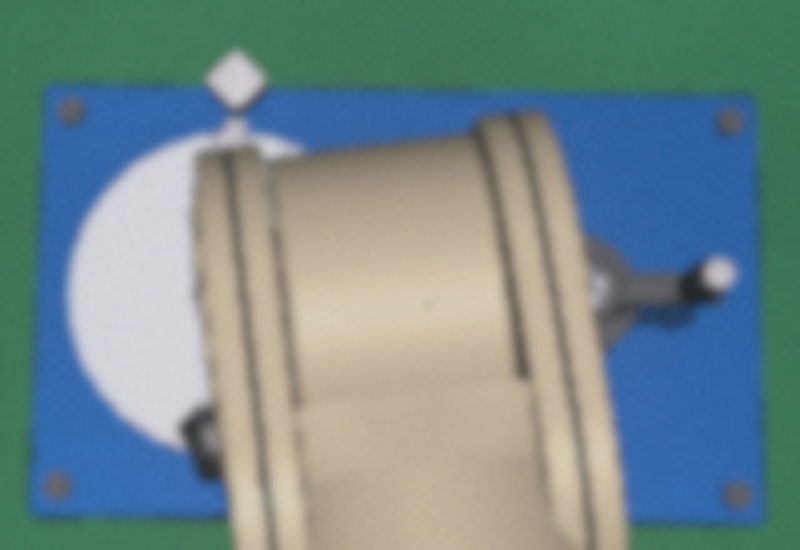

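The nose tip at (233,125) lines up with the mark tip at (236,112), so the wheel is on its mark to within about 0.02 rad. Next is the sleeve.

```bash
python3 - <<'E'
from h import *
import pickle
D=pickle.load(open("d.pkl","rb"))
print(world(D["top"],250+718/5-.5,180+272/5-.5,.179))
k=600/140; print(world(D["side"],250+218/k-.5,165+345/k-.5,.179))
print(go([.548,-.154,.24])); print(manip.get_obs()["joint_pos"])
E
```

```text
[ 0.54749007 -0.15355686  0.179     ]
[ 0.54521179 -0.1482179   0.179     ]
(array([-25.8, 170.3,  -7.6]), array([0.4954, 0.01  , 0.232 ]), [[0.896, 0.445, 0.001], [0.445, -0.896, -0.002], [-0.0, 0.002, -1.0]])
[ 0.44670091  0.09774721 -0.58813048  1.79418202  0.05868813  1.26609834
 -1.26689038]
```

```bash
python3 -m creep '[[[-6,38,0],0],[[-12,76,0],0],[[-18,114,-3],0],[[-24,150,-6],0],[[-26,170,-6],0]]';python3 -m creep '[[[0,0,0],0],[[0,0,0],0],[[0,0,0],0]]'
python3 - <<'E'
from h import *
print(go([.548,-.1535,.143])); print(manip.get_obs()["joint_pos"])
save(camera("wrist"),"w2")
E
```

```text
clock: 6.25
position: [0.5503, -0.1571, 0.2918]
ee_rot: [0.974, 0.228, 0.0, 0.001]
ft_force: [-0.7, -0.1, -0.0]
grip_width: 0.999
grasp_force: 0.0
clock: 6.5
position: [0.5496, -0.1512, 0.2915]
ee_rot: [0.973, 0.23, 0.0, -0.001]
ft_force: [0.6, 0.6, -0.3]
grip_width: 1.003
grasp_force: 0.0
(array([-2.5,  1.5, 94.5]), array([ 0.5496, -0.1511,  0.2375]), [[0.894, 0.448, -0.0], [0.448, -0.894, 0.001], [0.0, -0.001, -1.0]])
[ 0.58270405  0.25384259 -0.4638944   1.60825761  0.1154985   1.30723749
 -1.00487697]
```

View pics/w2.png

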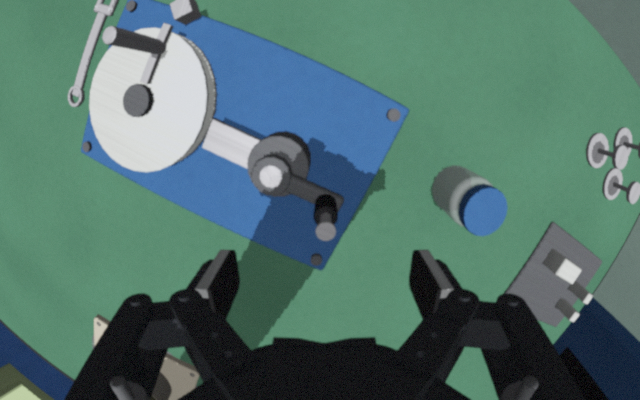

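The wrist view puts the spindle top at (325,230), centred between the pads, so I'll descend and grip.

```bash
python3 -m creep '[[[-2,1.5,20],0],[[-2,1.5,42],0],[[-2,1.5,64],0],[[-2,1.5,84],0],[[-2,1.5,94],0]]';python3 -m creep '[[[0,0,0],0],[[0,0,0],0],[[0,0,0],0]]'
python3 - <<'E'
from h import *
print(go([.548,-.1535,.143]))
E
```

```text
clock: 6.97
position: [0.547, -0.1531, 0.1957]
ee_rot: [0.973, 0.23, -0.001, -0.001]
ft_force: [-0.7, -0.2, 0.2]
grip_width: 1.001
grasp_force: 0.0
clock: 7.22
position: [0.5485, -0.1544, 0.1994]
ee_rot: [0.973, 0.23, 0.001, 0.0]
ft_force: [-0.3, -0.5, 0.9]
grip_width: 0.998
grasp_force: 0.0
(array([-0.1, -1.1,  2.4]), array([ 0.5486, -0.1545,  0.1454]), [[0.895, 0.447, 0.002], [0.447, -0.895, -0.001], [0.002, 0.001, -1.0]])
```

```bash
python3 -m creep '[[[0,0,3],0],[[0,0,3],0],[[0,0,3],0],[[0,0,3],0],[[0,0,3],0]]' 0 30;python3 -m creep '[[[0,0,0],0],[[0,0,0],0],[[0,0,0],0],[[0,0,0],0],[[0,0,0],0]]'
python3 - <<'E'
from h import *
o=manip.get_obs();M=R.from_quat(o["ee_rot"]).as_matrix();g=o["position"]+M@[0,0,.054];c=np.array([.5456,-.1045])
print(go([.548,-.1535,.143]),o["torque"],np.linalg.norm(g[:2]-c),np.degrees(np.arctan2(*(g[:2]-c)[::-1])))
# arc table, about the gripped point's own angle -90+.. : displacement in tool axes
a0=np.arctan2(*(g[:2]-c)[::-1])
for d in range(0,-1,-1): pass
Y=np.arctan2(M[1,0],M[0,0]); r=50
for a in range(-90,271,15):
  t=np.radians(a); t0=a0
  w=np.array([r*(np.cos(t)-np.cos(t0)),r*(np.sin(t)-np.sin(t0)),0]); print(a,np.round(M.T@w,1)[:2])
E
```

```text
clock: 7.63
position: [0.5478, -0.1548, 0.1952]
ee_rot: [0.973, 0.229, 0.0, 0.0]
ft_force: [0.6, 0.2, 0.9]
grip_width: 0.294
grasp_force: 0.0
clock: 8.05
position: [0.5479, -0.1539, 0.1952]
ee_rot: [0.973, 0.23, 0.0, -0.0]
ft_force: [-0.2, 5.3, 4.0]
grip_width: 0.197
grasp_force: 30.2
(array([ 0.2, -0.3, -1.8]), array([ 0.5479, -0.1539,  0.1412]), [[0.894, 0.447, 0.0], [0.447, -0.894, 0.001], [0.001, -0.001, -1.0]]) [1.15074316 0.27110926 0.02438573] 0.049430351284103606 -87.27874619194911
-90 [-2.1 -1. ]
-75 [10.2  3.3]
-60 [23.2  4.2]
-45 [36.   1.7]
-30 [47.8 -4. ]
-15 [ 57.6 -12.6]
0 [ 64.9 -23.4]
15 [ 69.2 -35.7]
30 [ 70.1 -48.7]
45 [ 67.6 -61.5]
60 [ 61.9 -73.3]
75 [ 53.4 -83.1]
90 [ 42.6 -90.5]
105 [ 30.2 -94.7]
120 [ 17.2 -95.6]
135 [  4.4 -93.2]
150 [ -7.3 -87.5]
165 [-17.2 -78.9]
180 [-24.5 -68.1]
195 [-28.8 -55.8]
210 [-29.7 -42.7]
225 [-27.2 -29.9]
240 [-21.5 -18.2]
255 [-13.   -8.3]
270 [-2.1 -1. ]
```

```bash
python3 -m creep '[[[10.2,3.3,0],0],[[23.2,4.2,0],0],[[36,1.7,0],0],[[47.8,-4,0],0],[[47.8,-4,0],0]]'; python3 -m creep '[[[9.8,-8.6,0],0],[[17.1,-19.4,0],0],[[21.4,-31.7,0],0],[[21.4,-31.7,0],0],[[21.4,-31.7,0],0]]'
cat > st.py <<'E'
from h import *
import sys
c=np.array([.5456,-.1045])
def st():
    o=manip.get_obs();M=R.from_quat(o["ee_rot"]).as_matrix();g=o["position"]+M@[0,0,.054]
    d=g[:2]-c; print("r",np.linalg.norm(d).round(4),"bedang",np.degrees(np.arctan2(d[1],d[0]))-.7,"z",g[2].round(4),"F",o["ft_force"].round(1),"grip",o["grasp_force"],o["clock"])
    return M,g
M,g=st()
def look():
    for n in("top","side"):
        k=camera(n);Q=cloud(k).reshape(-1,3);d=np.hypot(Q[:,0]-c[0],Q[:,1]-c[1])
        s=(d<.016)&(Q[:,2]>.085)&(Q[:,2]<.125); print(n,s.sum(),np.percentile(Q[s,2],[25,50,75]).round(4) if s.sum() else 0)
if len(sys.argv)>1: look()
def rows(angs,r=.05):
    for a in angs:
        t=np.radians(a+.7); w=np.r_[c+r*np.array([np.cos(t),np.sin(t)])-g[:2],0]; print(a,(M.T@w*1000)[:2].round(1))
E
python3 - <<'E'
import sys; sys.argv.append("l")
from st import *
rows([20,25,30,35,40,45,50,55,60])
E
```

```text
clock: 8.47
position: [0.5892, -0.128, 0.195]
ee_rot: [0.973, 0.23, -0.0, -0.0]
ft_force: [-3.0, 4.6, 6.3]
grip_width: 0.202
grasp_force: 30.5
clock: 8.88
position: [0.5936, -0.091, 0.1951]
ee_rot: [0.973, 0.23, -0.0, -0.0]
ft_force: [-2.9, 4.0, 5.7]
grip_width: 0.201
grasp_force: 30.5
r 0.0498 bedang 15.064945959131196 z 0.1411 F [-2.9  4.   5.7] grip 30.49833118915558 8.8833
top 20 [0.1131 0.1139 0.1149]
side 134 [0.1125 0.1139 0.1152]
20 [ 0.8 -4.2]
25 [ 1.  -8.6]
30 [  0.9 -12.9]
35 [  0.4 -17.3]
40 [ -0.5 -21.5]
45 [ -1.7 -25.7]
50 [ -3.3 -29.8]
55 [ -5.3 -33.7]
60 [ -7.5 -37.4]
```

```bash
python3 -m creep '[[[0.8,-4.2,0],0],[[1,-8.6,0],0],[[0.9,-12.9,0],0],[[0.4,-17.3,0],0],[[0.4,-17.3,0],0]]'|grep force;python3 st.py l; python3 -m creep '[[[-0.9,-4.2,0],0],[[-0.9,-4.2,0],0]]' | grep force; python3 - <<'E'
import sys; sys.argv.append("l")
from st import *
rows([40,45,50,55,60])
E
```

```text
ft_force: [1.1, 4.5, -0.7]
grasp_force: 30.0
r 0.05 bedang 35.7169952716671 z 0.1406 F [ 1.1  4.5 -0.7] grip 29.951089024543762 9.4
top 0 0
side 136 [0.1105 0.1131 0.1145]
ft_force: [1.8, 3.5, -0.1]
grasp_force: 29.9
r 0.0499 bedang 39.89254755335132 z 0.1408 F [ 1.8  3.5 -0.1] grip 29.91234451532364 9.6667
top 0 0
side 119 [0.105  0.1063 0.1075]
40 [ 0.1 -0.1]
45 [-1.1 -4.3]
50 [-2.7 -8.4]
55 [ -4.7 -12.3]
60 [ -7. -16.]
```

The screw dropped: the hub fell from 0.114 to 0.106 m at about 39° (0.69 rad). I'll hold there briefly, then turn forward.

```bash
python3 -m creep '[[[0,0,0],0],[[0,0,0],0],[[0,0,0],0]]' | grep force; python3 - <<'E'
from st import *
for s in range(40,-320,-60):
  t=lambda a:50*np.array([np.cos(np.radians(a+.7)),np.sin(np.radians(a+.7)),0])
  print(s,[(M.T@(t(s-k)-t(s)))[:2].round(1).tolist() for k in(15,30,45,60)])
E
```

```text
ft_force: [2.2, 4.9, -0.2]
grasp_force: 29.9
r 0.0498 bedang 39.44337525400461 z 0.1409 F [ 2.2  4.9 -0.2] grip 29.923751950263977 10.0167
40 [[1.5, 13.0], [-0.4, 25.9], [-5.5, 37.9], [-13.6, 48.1]]
-20 [[-10.5, 7.8], [-22.6, 12.6], [-35.6, 14.1], [-48.5, 12.2]]
-80 [[-12.0, -5.2], [-22.2, -13.3], [-30.0, -23.7], [-34.8, -35.9]]
-140 [[-1.5, -13.0], [0.4, -25.9], [5.5, -37.9], [13.6, -48.1]]
-200 [[10.5, -7.8], [22.6, -12.6], [35.6, -14.1], [48.5, -12.2]]
-260 [[12.0, 5.2], [22.2, 13.3], [30.0, 23.7], [34.8, 35.9]]
```

```bash
python3 -m creep '[[[1.5,13,0],0],[[-0.4,25.9,0],0],[[-5.5,37.9,0],0],[[-13.6,48.1,0],0],[[-13.6,48.1,0],0]]' | grep force; python3 st.py l; python3 -m creep '[[[-10.5,7.8,0],0],[[-22.6,12.6,0],0],[[-35.6,14.1,0],0],[[-48.5,12.2,0],0],[[-48.5,12.2,0],0]]' | grep force; python3 st.py l;  python3 -m creep '[[[-12,-5.2,0],0],[[-22.2,-13.3,0],0],[[-30,-23.7,0],0],[[-34.8,-35.9,0],0],[[-34.8,-35.9,0],0]]' | grep force; python3 st.py l; python3 -c 'from h import *;print(manip.get_obs()["joint_pos"])'
```

```text
ft_force: [-6.4, 0.3, -0.7]
grasp_force: 30.1
r 0.0496 bedang -26.587868865127376 z 0.1395 F [-6.4  0.3 -0.7] grip 30.071078538894653 10.4333
top 143 [0.105  0.1062 0.1073]
side 125 [0.1036 0.105  0.1067]
ft_force: [-3.2, 10.2, -0.5]
grasp_force: 30.2
r 0.05 bedang -82.87140908951301 z 0.1402 F [-3.2 10.2 -0.5] grip 30.23564726114273 10.95
top 110 [0.1036 0.1049 0.1059]
side 17 [0.101 0.103 0.105]
ft_force: [2.7, 5.6, -0.3]
grasp_force: 30.3
r 0.0502 bedang -140.15311192074404 z 0.1416 F [ 2.7  5.6 -0.3] grip 30.311764776706696 11.4667
top 141 [0.1025 0.1035 0.1049]
side 70 [0.1008 0.1024 0.1036]
[ 0.59809105  0.24305854 -0.47105917  1.83370027  0.12269921  1.09185926
 -1.02540557]
```

```bash
python3 -m creep '[[[-1.5,-13,0],0],[[0.4,-25.9,0],0],[[5.5,-37.9,0],0],[[13.6,-48.1,0],0],[[13.6,-48.1,0],0]]' | grep force; python3 st.py l; python3 -m creep '[[[10.5,-7.8,0],0],[[22.6,-12.6,0],0],[[35.6,-14.1,0],0],[[48.5,-12.2,0],0],[[48.5,-12.2,0],0]]' | grep force; python3 st.py l;  python3 -m creep '[[[12,5.2,0],0],[[22.2,13.3,0],0],[[30,23.7,0],0],[[34.8,35.9,0],0],[[34.8,35.9,0],0]]' | grep force; python3 -m creep '[[[0,0,0],0],[[0,0,0],0],[[0,0,0],0],[[0,0,0],0],[[0,0,0],0]]' | grep force;python3 st.py l
```

```text
ft_force: [-1.1, 4.7, 0.2]
grasp_force: 30.3
r 0.0506 bedang 158.44242549184955 z 0.1409 F [-1.1  4.7  0.2] grip 30.318199396133423 11.9833
top 0 0
side 131 [0.1    0.1013 0.1023]
ft_force: [2.4, 6.5, -1.2]
grasp_force: 30.4
r 0.0504 bedang 98.46432542374268 z 0.1405 F [ 2.4  6.5 -1.2] grip 30.364580154418945 12.5
top 0 0
side 125 [0.098  0.0998 0.1006]
ft_force: [5.6, 0.9, -0.3]
grasp_force: 30.3
ft_force: [5.4, -0.1, -1.0]
grasp_force: 30.4
r 0.0497 bedang 37.61621122379628 z 0.1415 F [ 5.4 -0.1 -1. ] grip 30.36072313785553 13.4333
top 0 0
side 128 [0.0968 0.0983 0.0993]
```

```bash
python3 - <<'E'
from h import *
save(camera("side"),"s3")
o=manip.get_obs();print(o["joint_velocities"].round(3),o["grasp_force"])
E
```

```text
[-0.002  0.001  0.001  0.001  0.001  0.001 -0.001] 30.360046327114105
```

View pics/s3.png

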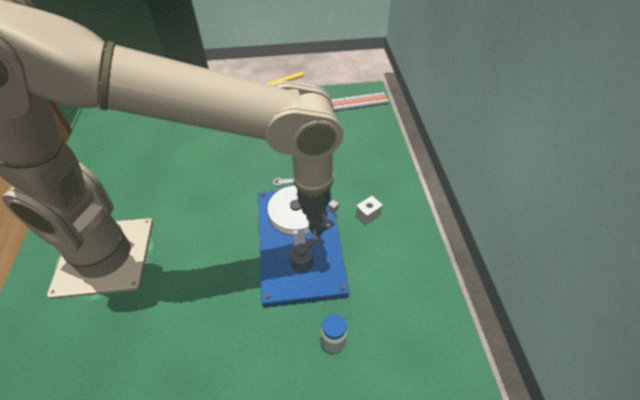

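The side view shows the gripper on the crank at about (318,238). The jar at (334,333) and block at (369,208) have not moved, and the visible end of the spanner is where it was.

```bash
python3 -c 'from h import *;print(manip.hand_in())'
```

```text
the job is handed in; nothing more can be done
None
```

I handed the job in, but the call returned no verdict: the wheel is on its mark (about 0.02 rad off), the screw dropped at about 0.69 rad and was turned forward one full turn to about -5.63 rad and 16 mm down, and the gripper still holds the sleeve at 30 N.

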